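# Draw the wire soap basket out to the lip with the drain hook

## Task

The wire soap basket has been pushed to the back of the pink soap shelf, under the towel rail where a hand does not fit. With the drain hook from its stand, caught down behind the basket's near rim and with no finger on the basket or soap, draw it gently forward until it stands square against the shelf's front lip, and bed its rubber buffers there with a moment's firm, steady pull that does not rear it up. Then lay the hook back in its stand; the soap stays in the basket and the other things stay where they are.

Things in the scene. Friction and masses are not known exactly. Their poses are not given: they have to be found in the camera images.
- shelf: low green painted brick wall, fixed, with a recess 360 mm wide (y), open above, holding the pink soap shelf. Origin: on the counter below the middle of the lip's inner face; x points square into the wall, y left, z up. Shelf top 80 mm above the counter, x = 0 to 190 mm. Brick cheeks with white coping, 224 mm high, at |y| above 174 mm, from x = 4 mm; back of the recess 140 mm high
- rail_mid (a point): middle of the chrome towel rail, 16 mm thick, fixed across the recess along the shelf's y, above the shelf: axis at shelf x = 50 mm, 197 mm above the counter
- lip: the shelf's raised pink front lip, a rigid straight ledge 14 mm thick and 360 mm long, its top 18 mm above the shelf's top (98 mm above the counter). Fixed to the shelf, same origin and axes: its inner face is the plane x = 0
- basket: chrome wire soap basket, loose, 98 (x) by 130 mm (y), 0.3 to 0.5 kg, with 0.1 kg of soap. Origin: centre of its underside; x from near to far rim, z up. Floor 12 mm up; free of soap at x = -40 to -10 mm. Drags with 1 to 4 N. Home and square its origin lies 49 mm behind the lip. A steady 9 to 11 N pull on the hook then beds its rubber buffers (7 N or more on the lip); at about 14 N its back feet lift
- near_rim (a point): middle of the basket's near rim: a wire 5 mm thick, its axis 26 mm above the feet at basket x = -45 mm. A second such wire runs 12 mm above the feet right below it and carries the two buffers; thin uprights every 21 mm join the two
- buffer_left (a point): front face of the basket's left black rubber buffer, a sleeve 8 mm thick and 12 mm long on its near lower wire (basket x = -49, y = 45, z = 12 mm); it meets the lip
- buffer_right (a point): the same of the right buffer (basket x = -49, y = -45, z = 12 mm)
- soap: yellow soap bar, 48 x 80 x 25 mm, loose, lying in the far part of the basket with its long side along the basket's y. Origin: centre of its underside
- hook: drain hook: straight black handle 90 x 18 x 24 mm (x, y, z) with a 6 mm steel rod that goes on straight along x to x = 130 mm and there bends squarely down. Loose, 0.14 kg, its balance point about 20 mm towards the tip from the origin. Origin: centre of the handle; x axis along the rod to the tip, z up. The down-bent end reaches 29 mm below the origin
- hook_tip (a point): lower end of the hook's down-bent point, at x = 130 mm, z = -29 mm of the hook
- stand: wooden stand for the hook, fixed to the counter: base 110 x 66 x 8 mm with two forks at x = -35 and +35 mm, each 10 mm thick. Origin: centre of its underside; x axis along the hook's handle towards its tip. The handle lies in the forks, 28 mm wide between prongs, with its underside 45 mm and its centre 57 mm above the counter; the prongs end at 65 mm. Between the forks (x = -30 to 30 mm) the handle can be taken across its 18 mm width from above
- rack: orange plastic toothbrush rack with four slots and one brush, 124 x 44 x 73 mm (180 mm with the brush), loose, standing end-on at the left of the shelf. Origin: centre of its underside. Leave alone
- tin: round aluminium tin, 62 mm across and 44 mm high with its press button, loose, at the right of the shelf. Origin: centre of its underside. Leave alone
- tumbler: clear glass tumbler, 62 mm across and 85 mm high, loose, at the right of the shelf. Origin: centre of its underside. Leave alone
- tweezer: chrome tweezer, 92 x 10 x 5 mm, lying loose on the counter to the left. Origin: centre of its underside. Leave alone
There are look-alikes about, which are no part of the job. Of the things that look like the soap, the smaller one is meant. Several things have the shape of the hook; the one meant has the colours described above.

How it is judged (in metres and radians):
On the way, in this order (a step that is already met when the one before it is completed fails the run):
1. the hook's point is down inside the basket, below its rim (x of hook_tip in the frame of basket between -0.045 and 0.045 m and y of hook_tip in the frame of basket between -0.0625 and 0.0625 m and z of hook_tip in the frame of basket below 0.03 m), for 0.1 s.
2. the basket, pulled by the hook's point inside it, bears on the lip: basket on lip above 7 N, hook on basket above 2 N, both front buffers within 3 mm of the lip (all of step 1 and contact force between hook and basket above 2 N and contact force between basket and lip above 7 N and x of each of buffer_left, buffer_right in the frame of shelf below 0.003 m), for 0.4 s.
At the end, for the whole second after the job is handed in: The basket stands level (0.03 rad) and still, both front buffers within 3 mm of the lip, the soap flat in it (centres within 35 mm); the hook lies still in its stand as at the start: within 15 mm along, 8 mm across, 4 mm in height, upright (0.1 rad), tip the same way (x of each of buffer_left, buffer_right in the frame of shelf below 0.003 m and angle between basket's own z axis and vertical below 0.03 rad and linear speed of each of basket, hook below 0.01 m/s and horizontal distance between soap and basket below 0.035 m and z of soap in the frame of basket between 0.008 and 0.018 m and x of hook in the frame of stand between -0.015 and 0.015 m and y of hook in the frame of stand between -0.008 and 0.008 m and z of hook in the frame of stand between 0.053 and 0.061 m and x of hook_tip in the frame of stand above 0.1 m and angle between hook's own z axis and vertical below 0.1 rad); the robot touches nothing.
It fails at once if the basket rears up: tilted more than 0.06 rad (back feet over 4 mm off the shelf) (angle between basket's own z axis and vertical above 0.06 rad).
It fails at once if the hook pulls or presses on the basket with more than 18 N (contact force between hook and basket above 18 N).
It fails at once if the basket is driven against the lip with more than 15 N (contact force between basket and lip above 15 N).
It fails at once if the fingers or the arm touch the basket or the soap (contact force between any of the fingers, the arm and basket above 0.5 N or contact force between any of the fingers, the arm and soap above 0.5 N).
It fails at once if the rack, tin, tumbler or tweezer is moved more than 10 mm or tipped (distance of any of rack, tin, tumbler, tweezer from where it was at the start of the episode above 0.01 m or angle between any of rack, tin, tumbler's own z axis and vertical above 0.2 rad).
It also fails if it takes over 70 s, if anything falls off the work surface, if the arm or the gripper's body presses on something with over 40 N, if the wrist force passes 120 N, or if a joint passes its speed limit or range.

## Robot

A 7-joint arm with a two-finger parallel gripper is mounted at the origin on the work surface. World frame = base frame: x ahead of the robot, y to its left, z up, the work surface at z = 0. Lengths are in m, angles in degrees, forces in N, time in s.
With the tool pointing down it reaches from about 0.35 to 0.775 m from the base axis. Payload 3.1 kg.
Tool frame: the origin (TCP) lies on the centre line of the jaws, within the pads' length; the fingertips stand 17 mm ahead of it and the grasp point (between the pads) lies 2 mm behind it (robot.tip_reach is the distance from the TCP to the fingertips, in m); z points along the fingers, y is the line along which they close (so a half turn about z gives the same grasp; the last joint's range is limited). The gripper opens to 85 mm and grips with 20 to 120 N. Pads are 22 mm wide; open, the fingers measure 114 mm over their backs; the gripper's body (76 mm by 85 mm) begins 54 mm behind the grasp point. The pads swing forward as they close: fully open they stand 13 mm farther back than shut.
Start: joints at [-65.644, 17.813, 0.802, 86.603, -0.252, 75.585, -1.558], TCP at [0.247, 0.491, 0.248] pointing down, gripper open.
Joint ranges: [-154.91, 154.91], [-16.99, 109.72], [-72.82, 74.43], [7.12, 147.25], [-82.49, 262.49], [11.32, 116.49], [-174.64, 174.64]. Speed limits (degrees/s): [159.86, 159.86, 180, 180, 180, 180, 180].

## Interface

Orientations are given as [roll, pitch, yaw] about the fixed x, y, z axes, in that order (R = Rz(yaw) Ry(pitch) Rx(roll)).
In Python, from station import robot, fingers, vision, workorder, recognise gives the robot as it stands. Calls block until the motion is done:
- robot.move_to(position, orientation): joint-space move of the TCP to a pose.
- robot.line_to(position, orientation=None, velocity=0.15, f_stop=None): straight line of the TCP; orientation=None keeps the orientation; velocity is the mean speed in m/s. With f_stop (N) it stops when the force on the tool has changed by that much, and returns True; else False.
- robot.move_j(angles): joint-space move.
- fingers.gripper_to(opening, force=None): opening from 0.0 (shut) to 1.0 (fully open); force is the grip in N (None keeps the last); returns when the fingers have stopped.
- robot.pause(seconds).
- robot.inverse_kinematics(position, orientation): joint angles nearest the present ones, or None.
- vision.grab_frame(name): name is "scene" or "top"; returns the picture (384x512x3 uint8, red, green, blue); there is no depth.
- vision.calibration(name): a dict with "mtx" (3x3 intrinsics, pixels), "k1" (the pictures are not rectified: a ray, as slopes to the right and down, at radius r is drawn at 1 + k1 r^2 times it, then the intrinsics apply), "extrinsics" (4x4, takes a point from world to camera coordinates). Camera axes: x right, y up, looking along -z (the intrinsics and any distortion apply to the point x, -y, -z); pixel columns grow to the right and rows downward; lengths in m; the calibration is good to about 2 mm. A picture is of the moment at which its call begins. calibration takes no time and is no camera call.
A pose or a line that the arm cannot do raises robot.PlanningError and nothing moves.
- workorder.close_job(): hands the job in; it is judged then, once.
Trained networks look in the newest picture that a camera, given by its name, has taken for a name from the list of things; names that differ only in an ending like _2 or _b are one class to them, and where a whole thing is asked for, a point or a joint stands for the part that bears it (a point fixed in the world has none). Each returns a list of dicts, best first, with "p" (0 to 1); they miss things now and then, are a little off and sometimes report something else, mostly with a low value. They report only what shows in the picture. A call takes as long as a camera call. They do not tell look-alikes from the thing itself.
- recognise(label, camera): "rect" ([centre column, centre row, width, height] in pixels, round what is visible of it).
Readings, each from a call of its own:
- robot.current_time_s(): time.
- robot.current_joint_positions(): joint angles.
- robot.current_dq(): joint speeds.
- robot.current_joint_torque(): joint torques, N m.
- robot.current_tool_pos(): TCP position.
- robot.current_eef_rot(): TCP orientation.
- robot.current_contact_force(): force on the tool from outside, world axes, zero at the start.
- robot.current_torque(): the same for the moment, N m.
- robot.current_finger_gap(): opening from 0.0 (shut) to 1.0 (fully open).
- robot.current_gripper_force(): force on a finger pad.
Only numpy, scipy, OpenCV 4.12 (cv2) and the standard library are available. Lean on these libraries where they do the work, as an engineer would, in place of code of your own. Each camera call takes 0.05 s, during which the arm holds its last target. There are 200 camera calls.

## Working session

There is one attempt and no reset: what is moved stays moved. The work goes in short steps, each a Python script; the robot and the scene stay as the last script left them, time stands still between calls to the robot, and variables do not carry over. Pictures are saved under pics/ and viewed, at most 10 in all, crops included, and the job is handed in when it is done.

```bash
ls; mkdir -p pics; cat > h.py <<'E'
import numpy as np, cv2
from station import robot, fingers, vision, workorder, recognise
def ray(cam,u,v):
    c=vision.calibration(cam); K=np.array(c["mtx"]); E=np.array(c["extrinsics"])
    d=np.array([(u-K[0,2])/K[0,0],(v-K[1,2])/K[1,1]]); s=d.copy()
    for _ in range(20): s=d/(1+c["k1"]*(s@s))
    R=E[:3,:3]; o=-R.T@E[:3,3]
    return o, R.T@np.array([s[0],-s[1],-1])
def atz(cam,u,v,z):
    o,d=ray(cam,u,v); return o+d*(z-o[2])/d[2]
def proj(cam,p):
    c=vision.calibration(cam); K=np.array(c["mtx"]); E=np.array(c["extrinsics"])
    q=E[:3,:3]@np.array(p)+E[:3,3]; s=np.array([q[0],-q[1]])/-q[2]; s=s*(1+c["k1"]*(s@s))
    return np.array([K[0,0]*s[0]+K[0,2],K[1,1]*s[1]+K[1,2]])
def save(im,name): cv2.imwrite("pics/"+name,im[:,:,::-1])
E
python3 - <<'E'
from h import *
ims={}
for c in("scene","top"):
    im=vision.grab_frame(c); ims[c]=im
    np.save(f"pics/{c}0.npy",im)
    o,_=ray(c,256,192); print(c,o.round(3),"k1",vision.calibration(c)["k1"])
    for l in("shelf","basket","soap","hook","stand","rack","tin","tumbler","tweezer","lip","rail_mid"):
        print(c,l,[(np.round(r["rect"]).astype(int).tolist(),round(r["p"],2)) for r in recognise(l,c)][:5])
    save(cv2.resize(im,(800,600),interpolation=cv2.INTER_CUBIC),c+"0.png")
E
```

```text
pics
scene [0.362 0.924 1.108] k1 -0.2018676588484396
scene shelf [([154, 229, 158, 272], 0.81), ([184, 183, 34, 34], 0.42)]
scene basket [([186, 183, 32, 34], 0.68)]
scene soap [([181, 180, 20, 23], 0.85), ([259, 221, 34, 36], 0.73)]
scene hook [([342, 164, 37, 33], 0.63), ([285, 155, 17, 21], 0.52)]
scene stand [([283, 160, 34, 32], 0.68), ([187, 181, 34, 36], 0.56)]
scene rack [([158, 188, 3, 18], 0.39)]
scene tin [([184, 152, 17, 18], 0.68)]
scene tumbler [([213, 150, 17, 30], 0.6)]
scene tweezer [([237, 316, 9, 30], 0.73), ([186, 181, 33, 33], 0.46)]
scene lip [([225, 196, 23, 94], 0.72)]
scene rail_mid [([153, 228, 163, 268], 0.94)]
top [ 0.278 -0.074  1.188] k1 0.014355911582465861
top shelf [([208, 122, 320, 110], 0.94), ([259, 132, 44, 40], 0.28)]
top basket [([258, 133, 48, 38], 0.91)]
top soap [([238, 214, 38, 32], 0.87), ([257, 129, 25, 19], 0.77)]
top hook [([334, 302, 51, 45], 0.62), ([336, 222, 39, 44], 0.58)]
top stand [([326, 236, 37, 42], 0.63)]
top rack [([203, 129, 23, 55], 0.72)]
top tin [([301, 122, 17, 26], 0.56), ([261, 133, 48, 41], 0.44)]
top tumbler [([306, 149, 23, 25], 0.81)]
top tweezer [([132, 206, 30, 9], 0.56), ([208, 120, 320, 110], 0.51)]
top lip [([252, 174, 124, 9], 0.95), ([304, 150, 23, 24], 0.26)]
top rail_mid [([208, 119, 322, 110], 0.68)]
```

View pics/top0.png

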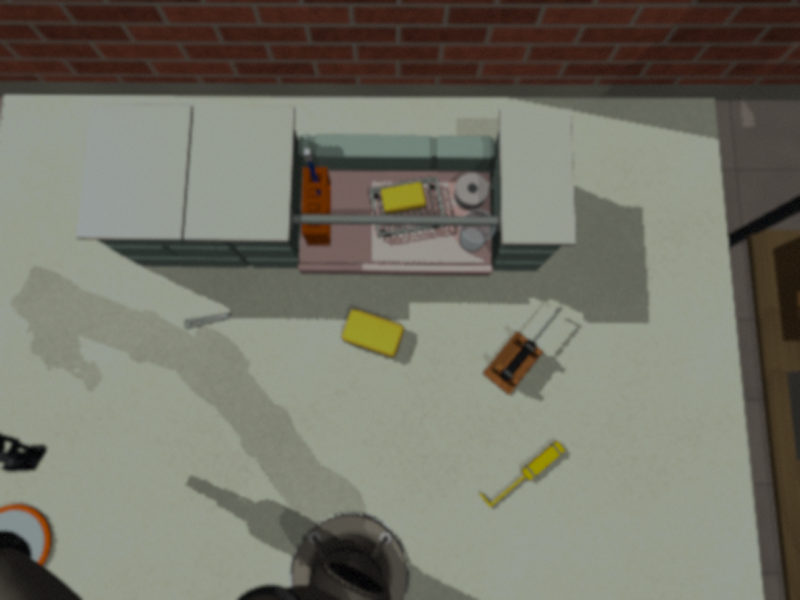

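View pics/scene0.png

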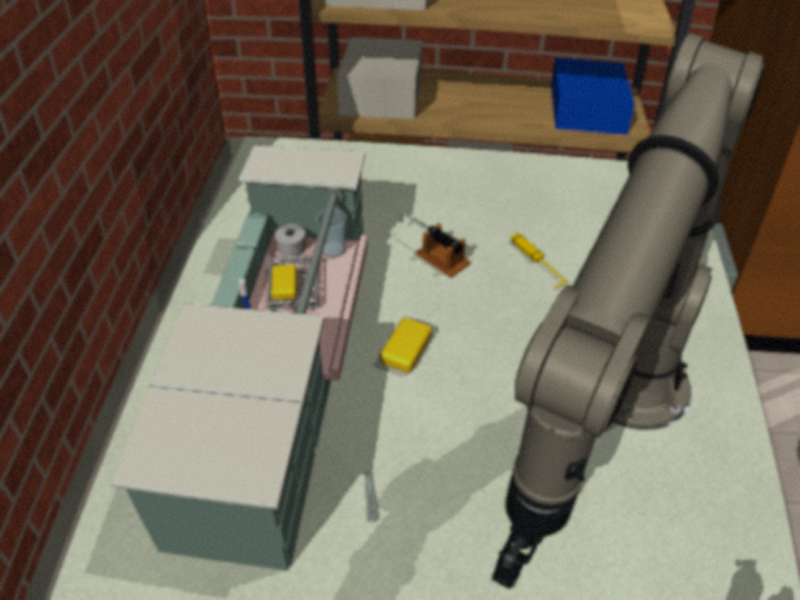

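```bash
python3 - <<'E'
from h import *
im=np.load("pics/top0.npy")
a=im[95:195,190:340]; b=im[190:340,290:370]
save(cv2.resize(a,None,fx=5.3,fy=5.3,interpolation=cv2.INTER_CUBIC),"shelfcrop.png")
b=cv2.resize(im[190:330,285:375],None,fx=4,fy=4,interpolation=cv2.INTER_CUBIC)
s=np.load("pics/scene0.npy"); d=cv2.resize(s[130:200,260:375],None,fx=3.5,fy=3.5,interpolation=cv2.INTER_CUBIC)
o=np.zeros((600,800,3),np.uint8); o[:b.shape[0],:b.shape[1]]=b; o[:d.shape[0],365:365+d.shape[1]]=d
save(o,"hookcrop.png")
for n,uv,z in(("lipL",(190,174),.098),("lipR",(314,174),.098),("basket",(258,133),.1),("standT",(326,236),.03)): print(n,atz("top",*uv,z).round(3))
E
```

```text
lipL [0.544 0.101 0.098]
lipR [ 0.546 -0.255  0.098]
basket [ 0.668 -0.094  0.1  ]
standT [ 0.374 -0.297  0.03 ]
```

View pics/shelfcrop.png

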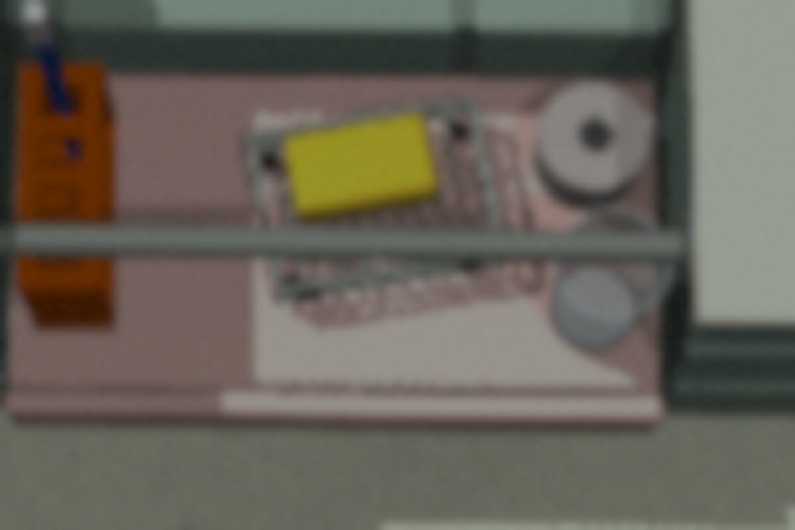

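View pics/hookcrop.png

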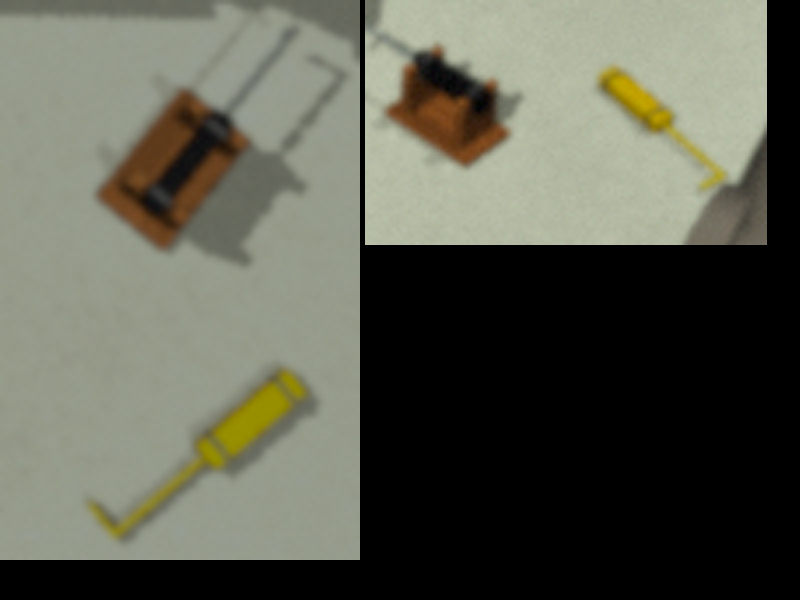

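The hook-shaped things are the black one lying in the brown stand at top (332,230) and a yellow one lying loose at (335,302). The black-handled one with the steel rod in the stand is meant. The soaps are the small one in the basket at (257,129) and the bigger one on the counter at (238,214), so the small one is meant. The basket's right side is turned away from the lip by about 9°. Next I overlay the measured models to check them.

```bash
cat > fit.py <<'E'
from h import *
sc=lambda p:(190+p[0]/5.3,95+p[1]/5.3)
hc=lambda p:(285+p[0]/4,190+p[1]/4)
T=lambda p,z,f:atz("top",*f(p),z)
a,b=T((12,391),.098,sc),T((660,395),.098,sc)
yawS=np.arctan2(-(a-b)[0],(a-b)[1]); S=(a+b)[:2]/2
print("lip",a,b,np.linalg.norm(a-b),"yaw",np.degrees(yawS))
fl,fr,nl=[T(p,.1065,sc) for p in((248,136),(482,100),(280,296))]
print("basket sides",np.linalg.norm(fl-fr),np.linalg.norm(fl-nl))
yawB=np.arctan2(-(fl-fr)[0],(fl-fr)[1]); B=(fr+nl)[:2]/2
h0,h1,tp=T((157,205),.069,hc),T((218,116),.069,hc),T((293,30),.057,hc)
print("handle len",np.linalg.norm(h0-h1),"to tip",np.linalg.norm(tp-(h0+h1)/2))
base=np.mean([T(p,.008,hc) for p in((187,90),(250,142),(165,250),(98,195))],0)
yawH=np.arctan2((tp-h0)[1],(tp-h0)[0]); H=((h0+h1)/2)[:2]
print("S",S,"B",B,np.degrees(yawB),"H",H,"base",base,np.degrees(yawH))
def W(o,yaw,p): c,s=np.cos(yaw),np.sin(yaw); return np.array([o[0]+c*p[0]-s*p[1],o[1]+s*p[0]+c*p[1],p[2]])
def iW(o,yaw,p): c,s=np.cos(yaw),np.sin(yaw); d=np.array(p[:2])-o[:2]; return np.array([c*d[0]+s*d[1],-s*d[0]+c*d[1]])
E
cat > ov.py <<'E'
from fit import *
print("basket in shelf",iW(S,yawS,B))
outs=[]
for cam,(u0,v0,u1,v1),k in(("top",(190,95,375,265),4.2),("scene",(140,130,320,255),4)):
    im=np.load(f"pics/{cam}0.npy")[v0:v1,u0:u1]; im=cv2.resize(im,None,fx=k,fy=k,interpolation=cv2.INTER_CUBIC)
    def L(ps,c,close=True):
        q=np.array([(proj(cam,p)-[u0,v0]+.5)*k for p in ps]).round().astype(np.int32); cv2.polylines(im,[q],close,c,1)
    rect=lambda o,y,x0,x1,w,z:[W(o,y,(x,yy,z)) for x,yy in((x0,-w),(x1,-w),(x1,w),(x0,w))]
    L(rect(S,yawS,-.014,0,.18,.098),(255,0,0)); L(rect(S,yawS,0,.19,.18,.08),(255,0,0)); L([W(S,yawS,(.05,y,.197)) for y in(-.17,.17)],(0,255,255),False)
    L(rect(B,yawB,-.045,.045,.0625,.106),(0,0,255)); L(rect(B,yawB,-.045,.045,.0625,.092),(0,120,255))
    L(rect(H,yawH,-.045,.045,.009,.069),(255,0,255)); L([W(H,yawH,p) for p in((.045,0,.057),(.13,0,.057),(.13,0,.028))],(255,0,255),False)
    L(rect(base[:2],yawH,-.055,.055,.033,.008),(0,255,0))
    save(im,f"ov_{cam}.png")
E
python3 ov.py
```

```text
lip [0.55972887 0.09526608 0.098     ] [ 0.55921775 -0.25674585  0.098     ] 0.35201230690054214 yaw -0.08319284141162955
basket sides 0.131038441676317 0.09349676181813266
handle len 0.07877877235358537 to tip 0.12858383068457394
S [ 0.55947331 -0.08073989] B [ 0.66809549 -0.10559207] 9.449957699240558 H [ 0.38805728 -0.30697366] base [ 0.38751525 -0.31000282  0.008     ] -39.211635774755315
basket in shelf [ 0.10865815 -0.02469444]
```

View pics/ov_top.png

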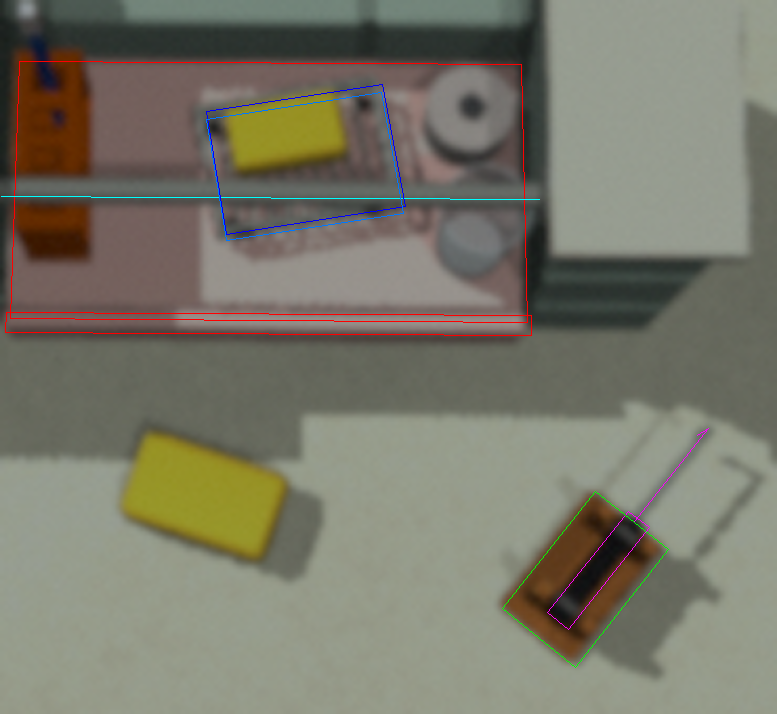

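View pics/ov_scene.png

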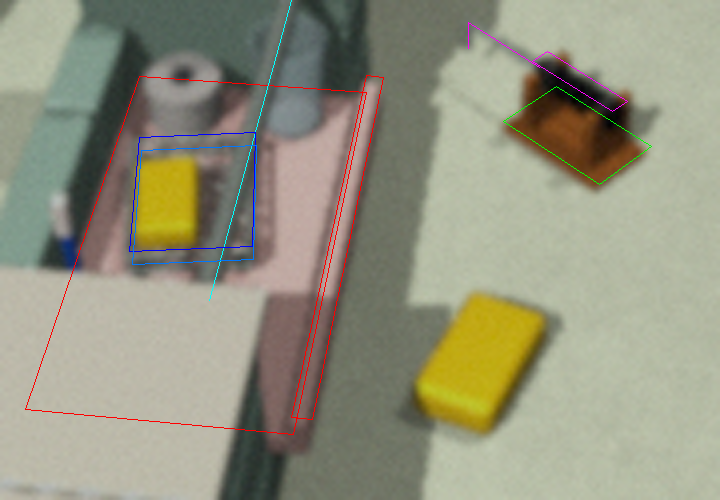

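The overlay agrees with the images to about 5 mm: shelf, basket at shelf (109,-25) mm turned 9.4°, and hook and stand. That's enough for a grasp across the handle.

```bash
cat >> fit.py <<'E'
Hg=H+np.array([0,.001]); yh=np.degrees(yawH); ys=np.degrees(yawS)
tip=W(B,yawB,(-.025,-.004,0))[:2]+np.array([.002,0])
print("tip target",tip)
def at(tipxy,z): # TCP so that hook_tip is at tipxy and hook origin at height z
    o=W(tipxy,yawS,(-.13,0,z)); return o
E
python3 - <<'E'
from fit import *
print(robot.current_eef_rot(),robot.current_tool_pos())
for f in(0,180):
    for p,y in(((*Hg,.25),yh),((*Hg,.057),yh),(at(tip,.16),ys),(at(tip-[.1,0],.127),ys)):
        q=robot.inverse_kinematics(p,[180,0,y+f]); print(f,np.round(p,3),None if q is None else np.round(q,0))
p=robot.current_tool_pos(); robot.line_to([p[0],p[1],.40])
E
```

```text
lip [0.55972887 0.09526608 0.098     ] [ 0.55921775 -0.25674585  0.098     ] 0.35201230690054214 yaw -0.08319284141162955
basket sides 0.131038441676317 0.09349676181813266
handle len 0.07877877235358537 to tip 0.12858383068457394
S [ 0.55947331 -0.08073989] B [ 0.66809549 -0.10559207] 9.449957699240558 H [ 0.38805728 -0.30697366] base [ 0.38751525 -0.31000282  0.008     ] -39.211635774755315
tip target [ 0.6460915  -0.11364244]
[1.79996571e+02 1.83098939e-03 1.53259274e+02] [0.24748658 0.49120346 0.24831793]
0 [ 0.388 -0.306  0.25 ] [-14.  19.  65.  96. -17.  76. -75.]
0 [ 0.388 -0.306  0.057] [ -4.  32.  54. 111. -32.  54. -64.]
0 [ 0.516 -0.113  0.16 ] [-27.  25.  50.  99. -21.  66. -61.]
0 [ 0.416 -0.113  0.127] [-33.  15.  54. 116. -15.  56. -62.]
180 [ 0.388 -0.306  0.25 ] [  0.  13.  44.  96. -10.  74.  97.]
180 [ 0.388 -0.306  0.057] [  8.  26.  36. 110. -20.  50. 106.]
180 [ 0.516 -0.113  0.16 ] [-21.  23.  41.  99. -16.  65. 115.]
180 [ 0.416 -0.113  0.127] [-27.  14.  47. 116. -12.  56. 116.]
```

```bash
python3 - <<'E' | grep -v "^lip\|^bask\|^handle\|^S"
from fit import *
q=list(robot.current_joint_positions()); q[0]=38; robot.move_j(q)
R=[180,0,yh]
robot.move_to([*Hg,.25],R); print(np.round(robot.current_joint_positions()))
robot.line_to([*Hg,.09],R)
print(robot.line_to([*Hg,.056],R,velocity=.05,f_stop=6))
fingers.gripper_to(0.0,60)
print("gap",robot.current_finger_gap()*85,robot.current_gripper_force(),robot.current_contact_force(),robot.current_tool_pos())
fingers.gripper_to(0.0,110)
robot.line_to([*Hg,.10],R,velocity=.06)
robot.line_to([*Hg,.20],R)
print("gap",robot.current_finger_gap()*85,robot.current_gripper_force(),robot.current_contact_force(),robot.current_torque(),robot.current_time_s())
for c in("top","scene"): np.save(f"pics/{c}1.npy",vision.grab_frame(c))
a=np.load("pics/top1.npy")[180:290,270:390];b=np.load("pics/scene1.npy")[110:220,230:350]
save(np.hstack([cv2.resize(x,(400,367),interpolation=cv2.INTER_CUBIC) for x in(a,b)]),"lift.png")
# expected pixels of tip
z=.2+.001
for c in("top","scene"): print(c,proj(c,W(Hg,yawH,(.13,0,z))),proj(c,W(Hg,yawH,(.13,0,z-.029))))
E
```

```text
tip target [ 0.6460915  -0.11364244]
[ 28.  11.  10.  95.  -2.  74. -91.]
False
gap 16.903442394599395 59.0084570646286 [-0.5543996  -0.23877737  2.71621999] [ 0.3882454  -0.30627815  0.05630094]
gap 16.250192972632288 107.17981338500977 [-0.81074523  0.1059481  -1.37983617] [ 0.03640848 -0.02368183 -0.03625857] 11.375
top [372.69753752 186.2966835 ] [369.32738819 188.56262218]
scene [256.83059043 100.86198076] [256.77018424 108.09843727]
```

View pics/lift.png

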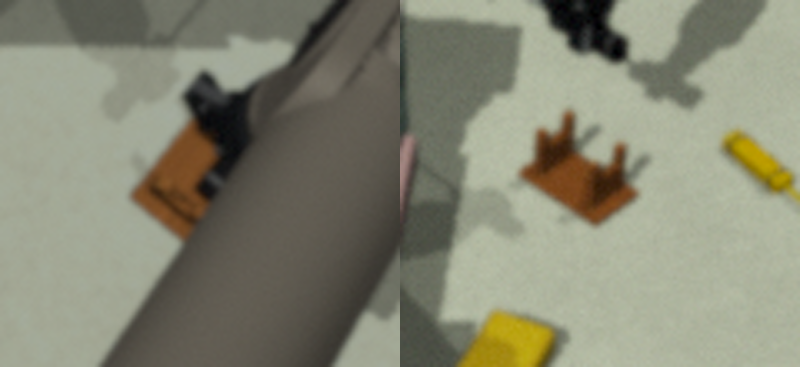

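```bash
python3 - <<'E' | grep -v "^lip\|^bask\|^handle\|^S"
from fit import *
R=[180,0,ys]
robot.line_to([*Hg,.30],[180,0,yh])
t0=tip-[.15,0]
robot.move_to(at(t0,.30),R)
robot.line_to(at(t0,.162),R)
print(robot.current_contact_force(),robot.current_time_s())
print(robot.line_to(at(tip,.162),R,velocity=.08,f_stop=4),robot.current_contact_force(),robot.current_tool_pos())
for c in("top","scene"): np.save(f"pics/{c}2.npy",vision.grab_frame(c))
a=np.load("pics/top2.npy")[95:195,200:320];b=np.load("pics/scene2.npy")[130:230,150:270]
outs=[]
z=.163
for c,x,o in(("top",a,(200,95)),("scene",b,(150,130))):
    x=cv2.resize(x,(400,333),interpolation=cv2.INTER_CUBIC)
    for h in(z,z-.029): cv2.circle(x,tuple(((proj(c,(*tip,h))-o)*3.333).astype(int)),3,(255,0,255),1)
    outs.append(x)
save(np.hstack(outs),"hover.png"); print(robot.current_time_s())
E
```

```text
tip target [ 0.6460915  -0.11364244]
[-0.25262945  0.06100387 -1.63718171] 14.1583
False [-0.21032861  0.45683154 -1.70969652] [ 0.51573109 -0.11351547  0.16208158]
16.2833
```

View pics/hover.png

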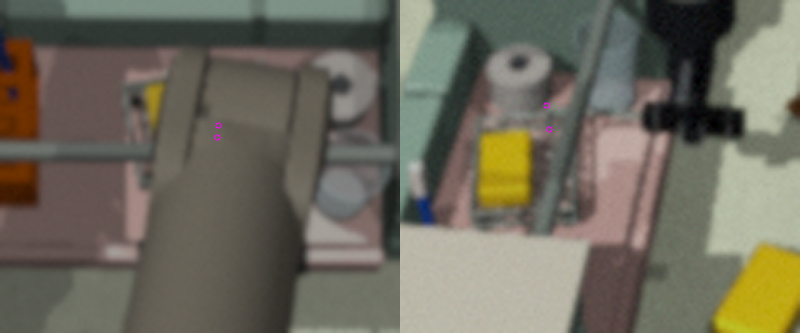

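```bash
python3 - <<'E' | grep -v "^lip\|^bask\|^handle\|^S"
from fit import *
f0=np.array(robot.current_contact_force())
print(robot.line_to(at(tip,.125),velocity=.04,f_stop=2.5),robot.current_contact_force(),robot.current_tool_pos())
robot.pause(.2); f0=np.array(robot.current_contact_force())
hit=robot.line_to(at(tip-[.03,0],.125),velocity=.02,f_stop=1.5)
p=robot.current_tool_pos(); print(hit,robot.current_contact_force()-f0,p,"tip shelf",iW(S,yawS,W(p[:2],yawS,(.13,0,0))),robot.current_time_s())
np.save("f0.npy",f0)
E
```

```text
tip target [ 0.6460915  -0.11364244]
False [-0.53432062 -0.38404087 -1.0202299 ] [ 0.51639466 -0.1135083   0.12530737]
True [0.56623489 0.0914988  1.1578562 ] [ 0.50006161 -0.11332434  0.12449673] tip shelf [ 0.07063568 -0.03267068] 18.425
```

```bash
python3 - <<'E' | grep -v "^lip\|^bask\|^handle\|^S"
from fit import *
f0=np.load("f0.npy"); y=robot.current_tool_pos()[1]; x=robot.current_tool_pos()[0]
for i in range(4):
    x-=.011
    hit=robot.line_to([x,y,.125],velocity=.03,f_stop=6)
    p=robot.current_tool_pos(); print(hit,np.round(robot.current_contact_force()-f0,2),np.round(p,4),"tipx",p[0]+.13-S[0],robot.current_time_s())
    if hit: break
vision.grab_frame("scene"); im=vision.grab_frame("scene")
save(cv2.resize(im[130:250,150:290],(800,600),interpolation=cv2.INTER_CUBIC)[:,:],"drag.png")
E
```

```text
tip target [ 0.6460915  -0.11364244]
False [-0.05 -0.29  1.05] [ 0.4883 -0.1132  0.1248] tipx 0.05877906790589038 18.925
False [0.41 0.3  1.28] [ 0.4775 -0.1134  0.125 ] tipx 0.047983253326501885 19.4417
False [1.31 0.54 0.58] [ 0.4666 -0.1134  0.1251] tipx 0.03713862620853026 19.9583
False [1.19 0.91 1.25] [ 0.4554 -0.1133  0.125 ] tipx 0.025934446524223276 20.475
```

View pics/drag.png

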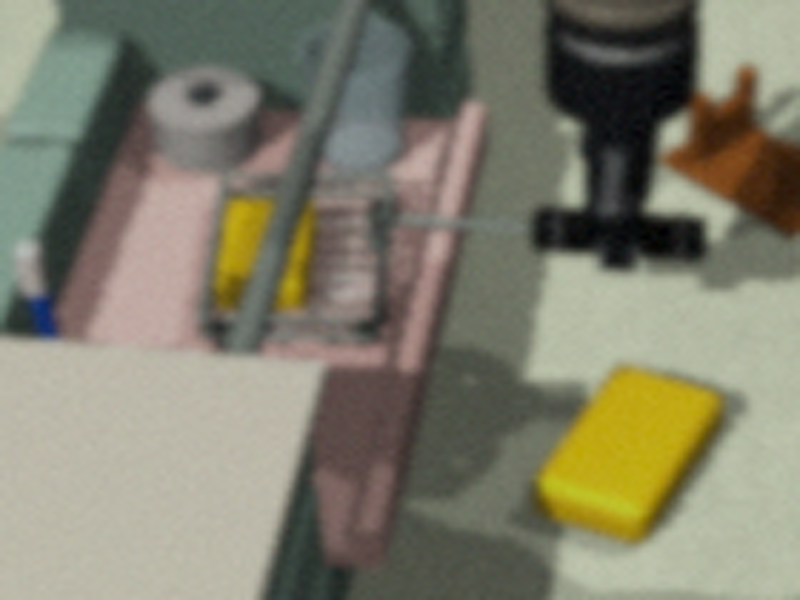

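```bash
python3 - <<'E' | grep -v "^lip\|^bask\|^handle\|^S"
from fit import *
f0=np.load("f0.npy"); p=robot.current_tool_pos(); y,x=p[1],p[0]
for i in range(12):
    x-=.003
    hit=robot.line_to([x,y,.125],velocity=.015,f_stop=5)
    p=robot.current_tool_pos(); f=np.mean([np.array(robot.current_contact_force())-f0 for _ in range(1)],0)
    print(hit,np.round(f,2),np.round(p,4),"tipx",round(p[0]+.13-S[0],4),robot.current_time_s())
    if hit or f[0]>5: break
E
```

```text
tip target [ 0.6460915  -0.11364244]
False [1.96 0.23 0.28] [ 0.4525 -0.1133  0.125 ] tipx 0.023 20.9667
False [2.24 0.79 0.61] [ 0.4493 -0.1134  0.125 ] tipx 0.0198 21.3167
False [1.83 0.61 0.22] [ 0.4462 -0.1134  0.125 ] tipx 0.0168 21.6667
False [ 2.57  2.33 -0.31] [ 0.4435 -0.1134  0.1251] tipx 0.014 22.0167
False [ 2.56 -0.43  0.9 ] [ 0.4404 -0.1136  0.1251] tipx 0.0109 22.3667
True [0.92 0.42 2.5 ] [ 0.4391 -0.1135  0.125 ] tipx 0.0097 22.6583
```

```bash
cat > pull.py <<'E'
from fit import *
f0=np.load("f0.npy")
def F(n=6):
    a=[]
    for _ in range(n): robot.pause(.02); a.append(np.array(robot.current_contact_force())-f0)
    return np.mean(a,0),np.std(a,0)
def report(t=""):
    m,s=F(); p=robot.current_tool_pos(); print(t,np.round(m,2),np.round(s[0],2),np.round(p,4),round(robot.current_time_s(),2)); return m[0]
E
python3 - <<'E' | grep -v "^lip\|^bask\|^handle\|^S"
from pull import *
report(); p=robot.current_tool_pos(); x,y=p[0],p[1]
for i in range(14):
    x-=.0005
    hit=robot.line_to([x,y,.125],velocity=.005,f_stop=6); f=report(hit)
    if f>7.5 or hit: break
im=vision.grab_frame("scene")
save(cv2.resize(im[150:230,180:290],(800,580),interpolation=cv2.INTER_CUBIC),"home.png")
for c in ("basket","lip"): print(recognise(c,"scene")[:1])
E
```

```text
tip target [ 0.6460915  -0.11364244]
 [1.3  0.57 1.36] 0.73 [ 0.4392 -0.1134  0.1248] 22.76
False [ 3.38 -0.12 -0.3 ] 0.65 [ 0.4389 -0.1134  0.125 ] 23.25
False [ 5.18  0.24 -1.76] 0.31 [ 0.4388 -0.1134  0.1251] 23.6
False [ 6.5   0.24 -1.98] 0.63 [ 0.4388 -0.1134  0.1252] 23.95
False [ 6.98  0.47 -2.72] 0.47 [ 0.4387 -0.1134  0.1252] 24.3
False [ 8.08  0.29 -3.43] 0.6 [ 0.4386 -0.1134  0.1253] 24.65
[{'rect': [205.4, 183.7, 37.1, 37.0], 'p': 0.57}]
[]
```

View pics/home.png

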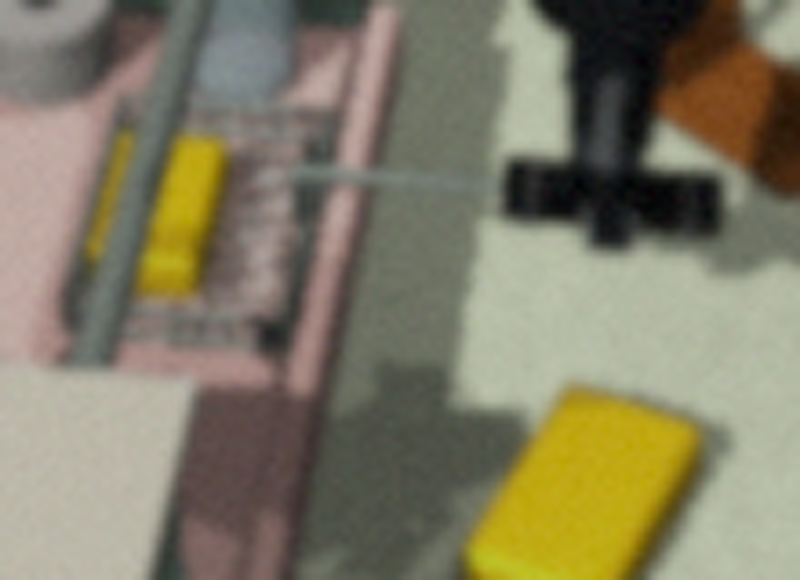

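```bash
python3 - <<'E' | grep -v "^lip\|^bask\|^handle\|^S"
from pull import *
f=report(); x,y,z=.4392-.003,-.1134,.125   # last command was about x=.4367
x=.4392-.0025
for i in range(8):
    x-=.0004; z-=.00025
    robot.line_to([x,y,z],velocity=.005); f=report()
    if f>9.8: break
robot.pause(.6); report("held"); robot.pause(.5); report("held")
E
```

```text
tip target [ 0.6460915  -0.11364244]
 [ 8.08 -0.13 -3.5 ] 0.38 [ 0.4386 -0.1134  0.1253] 24.9
 [ 8.75 -0.13 -3.56] 0.26 [ 0.4386 -0.1134  0.1252] 25.25
 [ 8.77  0.22 -3.77] 0.45 [ 0.4386 -0.1134  0.1251] 25.6
 [ 9.58  0.06 -3.41] 0.36 [ 0.4385 -0.1134  0.1249] 25.95
 [ 9.74  0.09 -3.74] 0.58 [ 0.4385 -0.1134  0.1248] 26.3
 [10.38  0.22 -3.79] 0.38 [ 0.4384 -0.1134  0.1247] 26.65
held [10.25  0.05 -3.82] 0.57 [ 0.4384 -0.1134  0.1247] 27.35
held [10.23  0.16 -3.88] 0.33 [ 0.4384 -0.1134  0.1247] 27.95
```

```bash
python3 - <<'E' | grep -v "^lip\|^bask\|^handle\|^S"
from pull import *
x,y,z=.4392-.0045,-.1134,.12375
x-=.0004; robot.line_to([x,y,z],velocity=.005); robot.pause(.7); f=report("held")
# release slowly: go back inward, without pushing on the soap
robot.line_to([.4392+.004,y,.125],velocity=.01); report("slack")
robot.line_to([.4392+.009,y,.125],velocity=.02); report("free")
E
```

```text
tip target [ 0.6460915  -0.11364244]
held [11.17  0.36 -4.36] 0.47 [ 0.4384 -0.1134  0.1248] 29.0
slack [0.16 0.36 0.45] 0.3 [ 0.443  -0.1134  0.125 ] 30.15
free [-0.02  0.55  0.39] 0.37 [ 0.4481 -0.1134  0.1249] 30.65
```

```bash
python3 - <<'E' | grep -v "^lip\|^bask\|^handle\|^S"
from pull import *
p=robot.current_tool_pos(); x,y=p[0],p[1]
print(robot.line_to([x,y,.165],velocity=.05,f_stop=3)); report("up")
robot.line_to([x-.06,y,.20]); robot.line_to([x-.06,y,.30])
R=[180,0,yh]
robot.move_to([*Hg,.30],R); robot.line_to([*Hg,.10],R); report("above")
hit=robot.line_to([*Hg,.0565],R,velocity=.03,f_stop=3); report(hit)
E
```

```text
tip target [ 0.6460915  -0.11364244]
False
up [-0.19  0.28  0.55] 0.31 [ 0.4478 -0.1133  0.1646] 31.7
above [-0.12  0.38  0.98] 0.36 [ 0.3887 -0.3064  0.1009] 35.51
False [0.15 0.28 0.52] 0.45 [ 0.3882 -0.3061  0.0567] 37.21
```

```bash
python3 - <<'E' | grep -v "^lip\|^bask\|^handle\|^S"
from pull import *
R=[180,0,yh]
print(robot.line_to([*Hg,.0555],R,velocity=.01,f_stop=2)); report("down")
fingers.gripper_to(0.45,20); report("open"); 
fingers.gripper_to(0.8)
robot.line_to([*Hg,.12],R,velocity=.05); robot.line_to([*Hg,.30],R)
q=list(robot.current_joint_positions()); q[0]-=95; robot.move_j(q)
robot.pause(.3)
for c in("top","scene"):
    im=vision.grab_frame(c); np.save(f"pics/{c}9.npy",im); i0=np.load(f"pics/{c}0.npy")
    for l in("basket","soap","stand","hook","tin","tumbler","rack"): print(c,l,[(np.round(r["rect"],1).tolist(),round(r["p"],2)) for r in recognise(l,c)][:2])
    # hook area compare: dark pixels (black handle) now vs start
    sl=(slice(205,260),slice(305,365)) if c=="top" else (slice(140,180),slice(260,305))
    for n,i in(("start",i0),("now",im)):
        m=(i[sl].max(2)<45); v,u=np.nonzero(m); print(n,m.sum(),u.mean()+sl[1].start,v.mean()+sl[0].start,np.degrees(np.arctan2(*np.linalg.eigh(np.cov(u,v))[1][::-1,1])))
    print("mean diff",np.abs(i0[sl].astype(int)-im[sl]).mean())
print(robot.current_time_s())
E
```

```text
tip target [ 0.6460915  -0.11364244]
False
down [-1.21  1.84  7.34] 0.35 [ 0.3883 -0.3061  0.0564] 37.56
open [0.1  0.55 1.61] 0.28 [ 0.3881 -0.306   0.0554] 38.0
top basket [([263.6, 152.5, 45.9, 32.8], 0.9)]
top soap [([237.9, 214.9, 41.1, 30.3], 0.88), ([261.8, 150.0, 26.9, 8.4], 0.51)]
top stand [([328.2, 234.3, 39.6, 41.0], 0.77)]
top hook [([334.6, 304.1, 51.1, 40.2], 0.91), ([336.8, 219.6, 41.3, 50.1], 0.83)]
top tin [([301.2, 123.0, 17.8, 25.1], 0.68)]
top tumbler [([304.3, 148.7, 27.6, 22.2], 0.85)]
top rack [([202.8, 128.5, 20.1, 58.2], 0.97)]
start 138 330.8985507246377 230.7826086956522 129.79095134838622
now 141 330.36170212765956 229.8936170212766 128.3051435764091
mean diff 2.4527272727272726
scene basket [([153.2, 229.4, 165.0, 269.2], 0.22)]
scene soap [([260.1, 219.9, 35.1, 40.4], 0.96), ([204.2, 179.5, 17.7, 20.8], 0.48)]
scene stand [([284.4, 161.0, 31.1, 31.6], 0.76), ([225.2, 196.0, 27.8, 88.0], 0.47)]
scene hook [([275.1, 150.6, 38.5, 29.1], 0.76)]
scene tin [([184.8, 151.5, 19.1, 19.4], 0.57)]
scene tumbler [([211.5, 150.2, 19.4, 29.1], 0.75), ([207.7, 181.8, 36.5, 30.5], 0.31)]
scene rack [([152.2, 227.1, 165.4, 271.5], 0.37)]
start 145 284.84137931034485 153.9241379310345 -147.42416847297952
now 128 284.4765625 154.0546875 -148.01087277117588
mean diff 10.343333333333334
44.8667
```

```bash
python3 -c "
from h import *
print(workorder.close_job())"
```

```text
the job is handed in; nothing more can be done
None
```

I hooked the basket forward, bedded it square against the lip with a steady pull of about 10–11 N, laid the hook back within about 3 mm of where it started, and handed the job in at about 45 s; the hand-in call returned no verdict.

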